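Set the brass studs of an inlaid plaque

TASK

Lift the wooden lid off the round dish by its knob and lay it aside flat on the bench, knob up. Then take the punch from its stand and, with its tip, press the three brass studs in the dish fully home, the largest first, then the medium one, then the smallest, never pressing the punch on the dish's wood and keeping the fingers off the studs. Finally hang the punch back upright in its stand by its collar; do not shift the jar, phone or scissors.

Things in the scene. Friction and masses are not known exactly. Their poses are not given: they have to be found in the camera images.
- dish: Fixed round shallow wooden dish, 160 mm outer diameter, wall 8 mm, rim 35 mm high, inner floor 14 mm above the bench, dark inside, with a small brass wire flower and border. Origin: centre of its underside, on the bench; z up.
- lid: Loose round lid of plain wood, 156 mm across, 0.16 kg, lying on the dish's rim. Origin: centre of the underside of its 5 mm deep, 132 mm wide locating step (30 mm above the bench when on the dish, 0 when on the bench). Disc from z = 5 to 15 mm; on it a dark wooden knob from z = 15 to 65 mm, 34 mm across from z = 33 to 61 mm, with a 22 mm neck below. z axis up through the knob.
- stud_large: Large brass stud, a flat round cap 40 mm across and 3 mm thick standing on the dish's inner floor, under the lid. Origin: centre of the cap's top face; it moves with the stud. Raised, this is 23 mm above the bench; it slides straight down 6 mm against about 3 N of friction to a stop (top 17 mm above the bench, 3 mm above the wood), and stays where it is left.
- stud_medium: Medium brass stud, a flat round cap 30 mm across and 3 mm thick standing on the dish's inner floor, under the lid. Origin: centre of the cap's top face; it moves with the stud. Raised, this is 23 mm above the bench; it slides straight down 6 mm against about 3 N of friction to a stop (top 17 mm above the bench, 3 mm above the wood), and stays where it is left.
- stud_small: Small brass stud, a flat round cap 20 mm across and 3 mm thick standing on the dish's inner floor, under the lid. Origin: centre of the cap's top face; it moves with the stud. Raised, this is 23 mm above the bench; it slides straight down 6 mm against about 3 N of friction to a stop (top 17 mm above the bench, 3 mm above the wood), and stays where it is left.
- punch: Loose setting punch, 142 mm long, 0.2 kg, hanging upright in the stand. Origin: centre of the underside of its steel collar (44 mm across, 6 mm thick). z axis up along it: square dark wooden handle 26 x 26 mm, sides along the body's x and y, from z = 6 to 82 mm; round steel shank 14 mm across below the collar, narrowing to a blunt 8 mm tip at z = -60 mm.
- punch_tip (a point): End of the punch's tip, on its axis, 60 mm below the collar's underside.
- stand: Fixed wooden fork stand on either side of the dish: base 100 (x) x 90 (y) x 10 mm, two upright cheeks 80 mm long in x, 31 mm thick, tops 90 mm above the bench, with a 26 mm wide slot between them along x, open at both ends and above. The punch's collar rests on the cheeks, its shank in the slot. Origin: centre of the underside; the punch hangs near this axis.
- jar: Loose glass jar with a white cap, 64 mm across, 85 mm tall, on the other side of the dish from the stand. Origin: centre of its underside. To be left alone.
- phone: Loose phone in a green case lying flat beyond the dish, 162 (x) x 80 (y) x 10 mm. Origin: centre of its underside. To be left alone.
- scissors: Loose scissors lying flat near the robot, about 190 mm long, 100 mm wide over the black finger loops (at -x), 15 mm high; blades towards +x. Origin: on the bench near the middle. To be left alone.
Things that resemble listed ones, but are neither listed nor needed, are in the scene too. Of the things shaped like the dish, the wooden one is meant. Leave any green look-alike of the lid alone.

How it is judged:
On the way, in this order (a step that is already met when the one before it is completed fails the run):
1. the lid lies flat on the bench, knob up, beside the dish, and all studs are still raised (height (world z) of lid below 0.006 m and angle between lid's own z axis and vertical below 0.08 rad and horizontal distance between lid and dish above 0.14 m and z of each of stud_large, stud_medium, stud_small in the frame of dish above 0.0215 m), for 0.1 s.
2. the punch's tip presses the large stud home, the other two still raised (z of stud_large in the frame of dish below 0.0185 m and contact force between punch and stud_large above 0.5 N and distance between punch_tip and stud_large below 0.025 m and z of each of stud_medium, stud_small in the frame of dish above 0.0215 m), for 0.03 s.
3. the punch's tip presses the medium stud home, the small one still raised (z of stud_medium in the frame of dish below 0.0185 m and contact force between punch and stud_medium above 0.5 N and distance between punch_tip and stud_medium below 0.025 m and z of stud_small in the frame of dish above 0.0215 m), for 0.03 s.
4. the punch's tip presses the small stud home (z of stud_small in the frame of dish below 0.0185 m and contact force between punch and stud_small above 0.5 N and distance between punch_tip and stud_small below 0.025 m), for 0.03 s.
At the end, for the whole second after the job is handed in: Lid at rest flat on the bench, knob up (within 6 mm of it, tilt < 0.08 rad, over 140 mm from the dish's centre); all studs within 1.5 mm of their stop; punch hanging at rest in the slot by its collar (within 36 mm along, 12 mm across, collar 86-94 mm up, tilt < 0.1 rad) (height (world z) of lid below 0.006 m and angle between lid's own z axis and vertical below 0.08 rad and horizontal distance between lid and dish above 0.14 m and z of each of stud_large, stud_medium, stud_small in the frame of dish below 0.0185 m and x of punch in the frame of stand between -0.036 and 0.036 m and y of punch in the frame of stand between -0.012 and 0.012 m and height (world z) of punch between 0.086 and 0.094 m and angle between punch's own z axis and vertical below 0.1 rad and linear speed of each of punch, lid below 0.02 m/s); the robot touches nothing.
It fails at once if the punch presses on the dish's wood (over 3 N) (contact force between punch and dish above 3 N).
It fails at once if the fingers press a stud (over 1 N) (contact force between the fingers and stud_large above 1 N or contact force between the fingers and stud_medium above 1 N or contact force between the fingers and stud_small above 1 N).
It fails at once if the jar, phone or scissors are shifted (over 25 mm) (distance of any of jar, phone, scissors from where it was at the start of the episode above 0.025 m).
It also fails if it takes over 62 s, if anything falls off the work surface, if the arm or the gripper's body presses on something with over 40 N, if the wrist force passes 120 N, or if a joint passes its speed limit or range.

ROBOT

A 7-joint arm with a two-finger parallel gripper is mounted at the origin on the work surface. World frame = base frame: x ahead of the robot, y to its left, z up, the work surface at z = 0. Lengths are in m, angles in rad, forces in N, time in s.
With the tool pointing down it reaches from about 0.425 to 0.925 m from the base axis. Payload 6.8 kg.
Tool frame: the origin (TCP) lies on the mounting face of the last link; the fingertips stand 173 mm ahead of it and the grasp point (between the pads) lies 155 mm ahead of it; z points along the fingers, y is the line along which they close (so a half turn about z gives the same grasp; the last joint's range is limited). The gripper opens to 85 mm and grips with 20 to 120 N. Pads are 22 mm wide; open, the fingers measure 114 mm over their backs; the gripper's body (76 mm by 85 mm) begins 54 mm behind the grasp point. The pads swing forward as they close: fully open they stand 13 mm farther back than shut.
Start: joints at [1.193, 0.477, 0.022, 1.555, -0.011, 1.109, -0.083], TCP at [0.18, -0.651, 0.405] pointing down, gripper open.
Joint ranges: [-2.96, 2.96], [-0.34, 2.1], [-1.41, 1.46], [0.24, 2.44], [-1.37, 4.51], [0.17, 1.92], [-2.96, 2.96]. Speed limits (rad/s): [2.39, 2.39, 3.14, 3.14, 3.14, 3.14, 3.14].

INTERFACE

Orientations are given as a rotation vector (axis times angle).
In Python, from bench import r gives the robot as it stands.
- The arm moves only by the tool arm_command, never from a script. Its argument "plan" is a list of rows, each an object of numbers: "claw": the closure, from 0 (fully open) to 1 (shut); "tx", "ty", "tz": the shift along the tool's x, y, z in m; "ax", "ay", "az": the turn, a rotation vector about the tool's x, y, z in degrees. A call has exactly 10 rows; each row shifts and turns the commanded pose from where the row before left it, along the tool's axes as they then stand; what a row does not reach is not made up. A row lasts 1/12 s, in which the tool goes at most 41.7 mm and 7.16 degrees, less where a joint would pass 70% of its speed; a pose out of reach is approached as far as the arm can. A call is refused whole if a number of a shift passes 0.0417 or a number of a turn 7.16, either way. A call with a gripper value outside its range is refused whole. The fingers move at their own pace and stop on an object; "squeeze" is the grip in N (left out, the last holds). Time passes only in rows, so rows that do not move let the fingers close, or fill a call up. It gives the time, the measured TCP pose, the force, the opening and the grip force at its end, in the units of the state.
- r.get_obs(): the state, without advancing time (a new reading comes with each control period).
- r.grab_frame(name): name is "scene" or "top" or "wrist"; returns the picture (400x640x3 uint8, red, green, blue); there is no depth.
- r.camera_model(name): a dict with "fx", "fy", "cx", "cy" (pixels), "position" and "orientation" of the camera in the world; the wrist camera has in their place "tool_from_camera" (4x4, takes a point from camera to tool coordinates, whose origin is the TCP and whose axes are the flange's). Camera axes: x right, y up, looking along -z (the intrinsics and any distortion apply to the point x, -y, -z); pixel columns grow to the right and rows downward; lengths in m; the calibration is good to about 2 mm. The wrist camera is an equidistant fisheye: a pixel r from the principal point sees the ray r / f radians off the axis. A picture is of the moment at which its call begins: read the wrist's pose just before it. camera_model takes no time and is no camera call.
- r.hand_in(): hands the job in; it is judged then, once.
Trained networks look in the newest picture that a camera, given by its name, has taken for a name from the list of things; names that differ only in an ending like _2 or _b are one class to them, and where a whole thing is asked for, a point or a joint stands for the part that bears it (a point fixed in the world has none). Each returns a list of dicts, best first, with "confidence" (0 to 1); they miss things now and then, are a little off and sometimes report something else, mostly with a low value. They report only what shows in the picture. A call takes as long as a camera call. They do not tell look-alikes from the thing itself.
- r.boxes_of(target, camera): "location" ([x, y, z] in m, in the coordinates of the camera as it stood for that picture, good to about 4 mm: the middle of the surface that is visible of it).
- r.tip_of(target, camera): "location" ([x, y, z] in m, in the coordinates of the camera as it stood for that picture, good to about 4 mm: a listed point, or the origin of a listed thing).
The state is a dict: "clock": time; "joints": joint angles; "qvel": joint speeds; "tau": joint torques, N m; "tcp_pos": TCP position; "orientation": TCP orientation; "contact_force": force on the tool from outside, world axes, zero at the start; "moment": the same for the moment, N m; "grip_width": finger opening in m; "gripper_force": force on a finger pad.
Only numpy, scipy, OpenCV 4.12 (cv2) and the standard library are available. Lean on these libraries where they do the work, as an engineer would, in place of code of your own. Each camera call takes 0.05 s, during which the arm holds its last target. There are 200 camera calls.

## Working session

There is one attempt and no reset: what is moved stays moved. The work goes in short steps, Python scripts to look and compute and a tool call to move; the robot and the scene stay as the last step left them, time stands still between calls to the robot, and variables do not carry over. Pictures are saved under pics/ and viewed, at most 10 in all, crops included, and the job is handed in when it is done.

Besides the shell and the picture viewer there is one more tool, called by a JSON object that holds its "fn" and its "kwargs". arm_command: Moves the arm, as the interface text tells. Its arguments: {"type":"object","properties":{"plan":{"type":"array","items":{"type":"object","properties":{"claw":{"type":"number"},"tx":{"type":"number"},"ty":{"type":"number"},"tz":{"type":"number"},"ax":{"type":"number"},"ay":{"type":"number"},"az":{"type":"number"}}}},"squeeze":{"type":"number"}},"required":["plan"]}

```bash
mkdir -p pics; ls; cat > h.py <<'E'
import numpy as np, cv2
from scipy.spatial.transform import Rotation as R
from bench import r
def cam(n):
    m=r.camera_model(n)
    if 'position' in m:
        o=np.array(m['orientation'],float); Rm=o if o.shape==(3,3) else R.from_rotvec(o).as_matrix()
        return m,Rm,np.array(m['position'])
    o=r.get_obs(); Rt=R.from_rotvec(o['orientation']).as_matrix(); T=np.array(m['tool_from_camera'])
    return m,Rt@T[:3,:3],Rt@T[:3,3]+np.array(o['tcp_pos'])
def snap(n,f=None):
    c=cam(n); im=r.grab_frame(n)
    if f: cv2.imwrite(f,im[:,:,::-1])
    return im,c
def find(t,n,c,k=3,fn='tip_of'):
    for d in getattr(r,fn)(t,n)[:k]:
        p=np.array(d['location']); w=c[1]@p+c[2]; m=c[0]
        q=np.array([p[0],-p[1],-p[2]])
        if n=='wrist':
            th=np.arctan2(np.hypot(q[0],q[1]),q[2]); a=np.hypot(q[0],q[1])+1e-9; u=m['cx']+m['fx']*th*q[0]/a; v=m['cy']+m['fy']*th*q[1]/a
        else: u=m['cx']+m['fx']*q[0]/q[2]; v=m['cy']+m['fy']*q[1]/q[2]
        print(t,n,fn,round(d['confidence'],2),w.round(4),'px',int(u),int(v))
E
python3 - <<'E'
from h import *
for n in('top','scene'):
    im,c=snap(n,f'pics/{n}0.png'); print(n,c[2],c[0])
    for t in('dish','lid','punch','stand','jar','phone','scissors'): find(t,n,c)
print(r.get_obs())
E
```

```text
pics
top [ 0.44380331 -0.00493871  1.27618361] {'fx': 473.0229312884195, 'fy': 473.0229312884195, 'cx': 316.74925469257823, 'cy': 194.05420884421207, 'position': array([ 0.44380331, -0.00493871,  1.27618361]), 'orientation': array([ 0.05205632, -0.0610193 , -1.56878587])}
dish top tip_of 0.69 [ 0.739   0.158  -0.0008] px 254 119
lid top tip_of 0.89 [ 0.5012 -0.0541  0.0276] px 332 206
lid top tip_of 0.83 [ 7.524e-01 -1.922e-01  4.000e-04] px 382 115
lid top tip_of 0.41 [ 0.5682 -0.3177  0.0031] px 429 182
punch top tip_of 0.87 [ 0.5708 -0.3146  0.0876] px 436 177
stand top tip_of 0.87 [ 0.5701 -0.3193  0.0025] px 430 181
jar top tip_of 0.93 [ 0.5223  0.3061 -0.0076] px 199 199
phone top tip_of 0.75 [ 7.761e-01 -2.610e-02 -2.000e-04] px 321 106
scissors top tip_of 0.97 [ 0.3145 -0.2614 -0.0016] px 409 276
scene [ 1.22437111 -0.11845581  0.62948013] {'fx': 368.95926182821097, 'fy': 368.95926182821097, 'cx': 320.0545975595232, 'cy': 204.84274378728534, 'position': array([ 1.22437111, -0.11845581,  0.62948013]), 'orientation': array([0.75391959, 0.63089947, 1.28088571])}
dish scene tip_o
[... 728 characters left out ...]
ray([ 1.19288116,  0.47694649,  0.02244358,  1.55538942, -0.01150387,
        1.10928605, -0.08311293]), 'qvel': array([-9.29656123e-05,  7.81278445e-04, -1.38364372e-03, -8.86643952e-04,
        1.25279656e-03,  1.45874672e-03, -6.55696386e-04]), 'tau': array([-5.98005790e-04, -5.96254706e+01,  1.60594493e+00, -2.81530988e+01,
        1.23824677e-02,  1.45752707e-03,  4.01578291e-07]), 'tcp_pos': array([ 0.17990862, -0.65059681,  0.40474914]), 'orientation': array([3.11296622e+00, 4.22411332e-01, 3.13801003e-05]), 'contact_force': array([ 0.30120558, -0.19983507,  0.09738938]), 'moment': array([-0.04553628,  0.01223723,  0.03720978]), 'gripper_force': 0.0, 'grip_width': 0.08545032918075578}
```

View pics/top0.png

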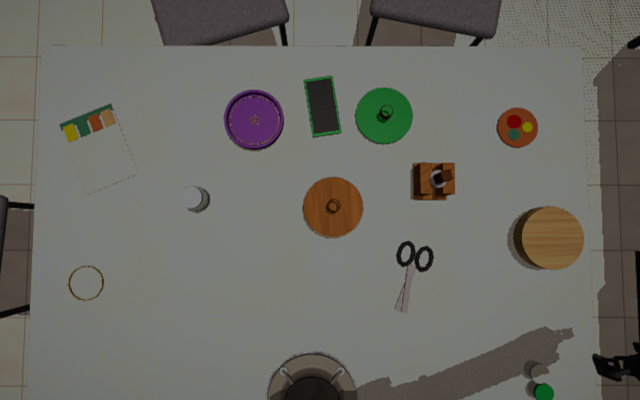

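View pics/scene0.png

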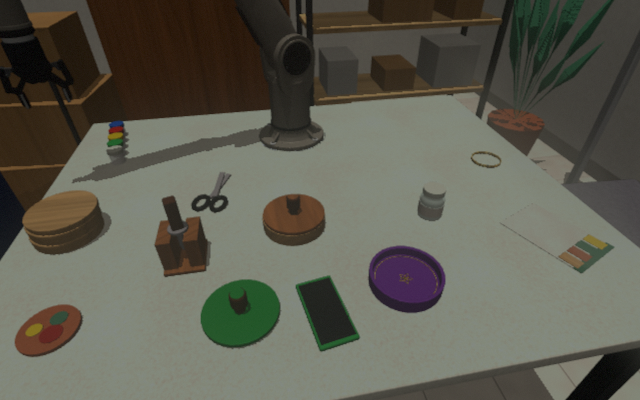

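Candidates for the lid on its dish in the top view: the wooden lid at (332,206), the green lid at (384,115) and the wooden stack at (549,238). For the dish there is also the purple one at (254,119). I choose the wooden lid at (332,206), and check it together with the stand in one crop.

```bash
python3 - <<'E'
import cv2,numpy as np
a=cv2.imread('pics/top0.png'); 
z=lambda y,x:cv2.resize(a[y:y+80,x:x+80],(390,390),interpolation=cv2.INTER_CUBIC)
cv2.imwrite('pics/crop1.png',np.clip(np.hstack([z(166,293),z(141,394)])*1.6,0,255).astype('uint8'))
E
```

```text
(no output)
```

View pics/crop1.png

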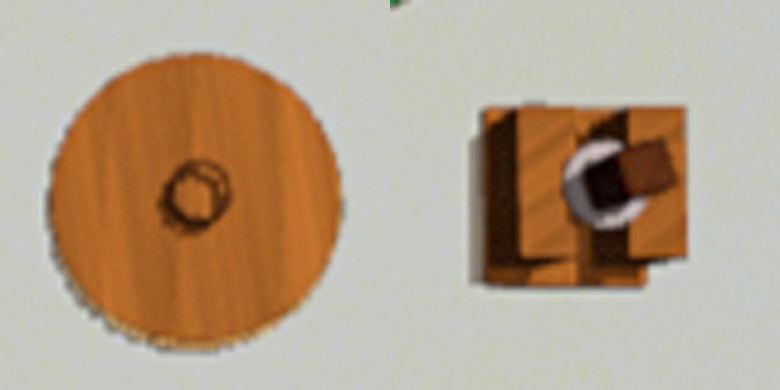

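{"fn": "arm_command", "kwargs": {"plan": [{"az": 5.15}, {"az": 5.15}, {"az": 5.15}, {"tx": 0.02, "ty": -0.035}, {"tx": 0.02, "ty": -0.035}, {"tx": 0.02, "ty": -0.035}, {"tx": 0.02, "ty": -0.035}, {"tx": 0.02, "ty": -0.035}, {"tx": 0.02, "ty": -0.035}, {"tx": 0.02, "ty": -0.035}]}}

```text
invalid input at $.plan[0]: expected keys claw, tx, ty, tz, ax, ay, az
```

The crop shows the plain wooden lid with its ring-shaped knob top, and the stand with its slot along world x. The punch handle is turned by about 15°.

{"fn": "arm_command", "kwargs": {"plan": [{"claw": 0, "tx": 0, "ty": 0, "tz": 0, "ax": 0, "ay": 0, "az": 5.15}, {"claw": 0, "tx": 0, "ty": 0, "tz": 0, "ax": 0, "ay": 0, "az": 5.15}, {"claw": 0, "tx": 0, "ty": 0, "tz": 0, "ax": 0, "ay": 0, "az": 5.15}, {"claw": 0, "tx": 0.018, "ty": -0.036, "tz": 0, "ax": 0, "ay": 0, "az": 0}, {"claw": 0, "tx": 0.018, "ty": -0.036, "tz": 0, "ax": 0, "ay": 0, "az": 0}, {"claw": 0, "tx": 0.018, "ty": -0.036, "tz": 0, "ax": 0, "ay": 0, "az": 0}, {"claw": 0, "tx": 0.018, "ty": -0.036, "tz": 0, "ax": 0, "ay": 0, "az": 0}, {"claw": 0, "tx": 0.018, "ty": -0.036, "tz": 0, "ax": 0, "ay": 0, "az": 0}, {"claw": 0, "tx": 0.018, "ty": -0.036, "tz": 0, "ax": 0, "ay": 0, "az": 0}, {"claw": 0, "tx": 0.018, "ty": -0.036, "tz": 0, "ax": 0, "ay": 0, "az": 0}], "squeeze": 40}}

```text
clock: 1.63
tcp_pos: [0.3064, -0.3967, 0.405]
orientation: [3.141, -0.0, 0.001]
contact_force: [1.1, 0.5, 0.6]
grip_width: 0.0853
gripper_force: 0.0
```

{"fn": "arm_command", "kwargs": {"plan": [{"claw": 0, "tx": 0.018, "ty": -0.036, "tz": 0, "ax": 0, "ay": 0, "az": 0}, {"claw": 0, "tx": 0.018, "ty": -0.036, "tz": 0, "ax": 0, "ay": 0, "az": 0}, {"claw": 0, "tx": 0.018, "ty": -0.036, "tz": 0, "ax": 0, "ay": 0, "az": 0}, {"claw": 0, "tx": 0.018, "ty": -0.036, "tz": 0, "ax": 0, "ay": 0, "az": 0}, {"claw": 0, "tx": 0.018, "ty": -0.036, "tz": 0, "ax": 0, "ay": 0, "az": 0}, {"claw": 0, "tx": 0.018, "ty": -0.036, "tz": 0, "ax": 0, "ay": 0, "az": 0}, {"claw": 0, "tx": 0.018, "ty": -0.036, "tz": 0, "ax": 0, "ay": 0, "az": 0}, {"claw": 0, "tx": 0.018, "ty": -0.036, "tz": 0, "ax": 0, "ay": 0, "az": 0}, {"claw": 0, "tx": 0.018, "ty": -0.02, "tz": 0, "ax": 0, "ay": 0, "az": 0}, {"claw": 0, "tx": 0.0, "ty": 0, "tz": 0, "ax": 0, "ay": 0, "az": 0}]}}

```text
clock: 2.47
tcp_pos: [0.4707, -0.0851, 0.4055]
orientation: [-3.139, -0.014, -0.006]
contact_force: [0.1, 0.2, 0.2]
grip_width: 0.0852
gripper_force: 0.0
```

```bash
python3 - <<'E'
from h import *
o=r.get_obs(); print(o['clock'],o['tcp_pos'],o['orientation'],o['joints'].round(2))
im,c=snap('wrist','pics/w1.png'); print(c[0])
for t in('lid','dish','punch','stand'): find(t,'wrist',c)
find('lid','wrist',c,fn='boxes_of')
E
```

```text
2.4667 [ 0.47066685 -0.08507865  0.40548657] [-3.13940528 -0.01368623 -0.005549  ] [ 0.34  0.17 -0.33  1.99  0.06  0.98 -1.58]
{'fx': 309.70691628693146, 'fy': 309.70691628693146, 'cx': 324.6013424287816, 'cy': 200.4629077938673, 'tool_from_camera': array([[-4.92983040e-04,  9.53822708e-01,  3.00369769e-01,
         7.61367150e-02],
       [ 9.99999209e-01,  8.17824801e-04, -9.55746040e-04,
         4.64241571e-04],
       [-1.15726212e-03,  3.00369060e-01, -9.53822357e-01,
         3.09135045e-02],
       [ 0.00000000e+00,  0.00000000e+00,  0.00000000e+00,
         1.00000000e+00]])}
lid wrist tip_of 0.79 [ 0.5029 -0.0553  0.0269] px 298 145
dish wrist tip_of 0.63 [ 0.5652 -0.3192  0.0876] px 540 107
punch wrist tip_of 0.7 [ 0.5675 -0.3159  0.0922] px 541 105
stand wrist tip_of 0.56 [ 0.5749 -0.3203 -0.0031] px 500 98
lid wrist boxes_of 0.94 [ 0.5048 -0.0548  0.0446] px 296 146
lid wrist boxes_of 0.69 [ 0.6772 -0.2015  0.0121] px 423 7
```

View pics/w1.png

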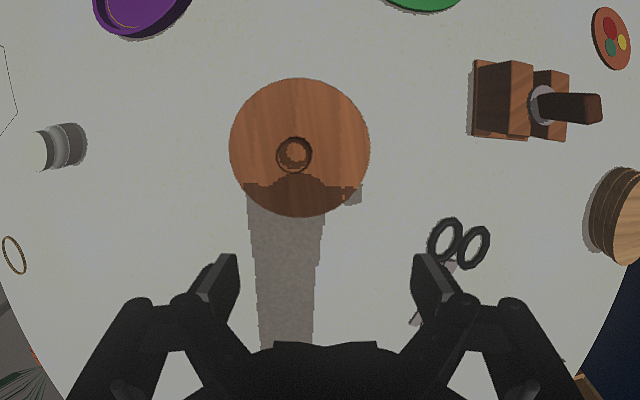

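The wooden lid's knob is at (294,154), with nothing around it. Moving over it, then down.

{"fn": "arm_command", "kwargs": {"plan": [{"claw": 0, "tx": 0.015, "ty": -0.015, "tz": 0.01, "ax": 0, "ay": 0, "az": 0}, {"claw": 0, "tx": 0.015, "ty": -0.015, "tz": 0.02, "ax": 0, "ay": 0, "az": 0}, {"claw": 0, "tx": 0, "ty": 0, "tz": 0.03, "ax": 0, "ay": 0, "az": 0}, {"claw": 0, "tx": 0, "ty": 0, "tz": 0.03, "ax": 0, "ay": 0, "az": 0}, {"claw": 0, "tx": 0, "ty": 0, "tz": 0.02, "ax": 0, "ay": 0, "az": 0}, {"claw": 0, "tx": 0, "ty": 0, "tz": 0.01, "ax": 0, "ay": 0, "az": 0}, {"claw": 0, "tx": 0, "ty": 0, "tz": 0, "ax": 0, "ay": 0, "az": 0}, {"claw": 0, "tx": 0, "ty": 0, "tz": 0, "ax": 0, "ay": 0, "az": 0}, {"claw": 0, "tx": 0, "ty": 0, "tz": 0, "ax": 0, "ay": 0, "az": 0}, {"claw": 0, "tx": 0, "ty": 0, "tz": 0, "ax": 0, "ay": 0, "az": 0}]}}

```text
clock: 3.6
tcp_pos: [0.4985, -0.0608, 0.2862]
orientation: [3.141, -0.001, 0.005]
contact_force: [0.6, -0.3, -0.5]
grip_width: 0.0854
gripper_force: 0.0
```

```bash
python3 - <<'E'
from h import *
o=r.get_obs(); print(o['clock'],o['tcp_pos'],o['orientation'])
im,c=snap('wrist','pics/w2.png')
find('lid','wrist',c)
E
```

```text
3.6 [ 0.49849788 -0.06078874  0.28624286] [ 3.14122536e+00 -6.71359965e-04  4.58316358e-03]
lid wrist tip_of 0.82 [ 0.5036 -0.0555  0.0272] px 316 200
```

{"fn": "arm_command", "kwargs": {"plan": [{"claw": 0, "tx": 0.004, "ty": -0.005, "tz": 0.02, "ax": 0, "ay": 0, "az": 0}, {"claw": 0, "tx": 0, "ty": 0, "tz": 0.02, "ax": 0, "ay": 0, "az": 0}, {"claw": 0, "tx": 0, "ty": 0, "tz": 0.013, "ax": 0, "ay": 0, "az": 0}, {"claw": 0, "tx": 0, "ty": 0, "tz": 0, "ax": 0, "ay": 0, "az": 0}, {"claw": 0.8, "tx": 0, "ty": 0, "tz": 0, "ax": 0, "ay": 0, "az": 0}, {"claw": 0.8, "tx": 0, "ty": 0, "tz": 0, "ax": 0, "ay": 0, "az": 0}, {"claw": 0.8, "tx": 0, "ty": 0, "tz": 0, "ax": 0, "ay": 0, "az": 0}, {"claw": 0.8, "tx": 0, "ty": 0, "tz": 0, "ax": 0, "ay": 0, "az": 0}, {"claw": 0.8, "tx": 0, "ty": 0, "tz": 0, "ax": 0, "ay": 0, "az": 0}, {"claw": 0.8, "tx": 0, "ty": 0, "tz": 0, "ax": 0, "ay": 0, "az": 0}], "squeeze": 40}}

```text
clock: 4.53
tcp_pos: [0.5023, -0.0556, 0.2328]
orientation: [3.141, -0.0, 0.003]
contact_force: [-1.1, -0.5, 5.3]
grip_width: 0.033
gripper_force: 39.3
```

{"fn": "arm_command", "kwargs": {"plan": [{"claw": 1, "tx": 0, "ty": 0, "tz": -0.01, "ax": 0, "ay": 0, "az": 0}, {"claw": 1, "tx": 0, "ty": 0, "tz": -0.02, "ax": 0, "ay": 0, "az": 0}, {"claw": 1, "tx": 0, "ty": 0, "tz": -0.02, "ax": 0, "ay": 0, "az": 0}, {"claw": 1, "tx": 0, "ty": -0.01, "tz": 0, "ax": 0, "ay": 0, "az": 0}, {"claw": 1, "tx": 0, "ty": -0.03, "tz": 0, "ax": 0, "ay": 0, "az": 0}, {"claw": 1, "tx": 0, "ty": -0.035, "tz": 0, "ax": 0, "ay": 0, "az": 0}, {"claw": 1, "tx": 0, "ty": -0.035, "tz": 0, "ax": 0, "ay": 0, "az": 0}, {"claw": 1, "tx": 0, "ty": -0.035, "tz": 0, "ax": 0, "ay": 0, "az": 0}, {"claw": 1, "tx": 0, "ty": -0.03, "tz": 0, "ax": 0, "ay": 0, "az": 0}, {"claw": 1, "tx": 0, "ty": -0.01, "tz": 0, "ax": 0, "ay": 0, "az": 0}], "squeeze": 60}}

```text
clock: 5.37
tcp_pos: [0.5009, 0.1354, 0.2821]
orientation: [-3.138, -0.011, -0.001]
contact_force: [0.8, 1.2, -1.8]
grip_width: 0.0322
gripper_force: 59.9
```

{"fn": "arm_command", "kwargs": {"plan": [{"claw": 1, "tx": 0, "ty": 0, "tz": 0, "ax": 0, "ay": 0, "az": 0}, {"claw": 1, "tx": 0, "ty": 0, "tz": 0.02, "ax": 0, "ay": 0, "az": 0}, {"claw": 1, "tx": 0, "ty": 0, "tz": 0.02, "ax": 0, "ay": 0, "az": 0}, {"claw": 1, "tx": 0, "ty": 0, "tz": 0.02, "ax": 0, "ay": 0, "az": 0}, {"claw": 1, "tx": 0, "ty": 0, "tz": 0.012, "ax": 0, "ay": 0, "az": 0}, {"claw": 1, "tx": 0, "ty": 0, "tz": 0.003, "ax": 0, "ay": 0, "az": 0}, {"claw": 1, "tx": 0, "ty": 0, "tz": 0, "ax": 0, "ay": 0, "az": 0}, {"claw": 1, "tx": 0, "ty": 0, "tz": 0, "ax": 0, "ay": 0, "az": 0}, {"claw": 1, "tx": 0, "ty": 0, "tz": 0, "ax": 0, "ay": 0, "az": 0}, {"claw": 1, "tx": 0, "ty": 0, "tz": 0, "ax": 0, "ay": 0, "az": 0}]}}

```text
clock: 6.2
tcp_pos: [0.5023, 0.1295, 0.2077]
orientation: [-3.141, 0.0, -0.003]
contact_force: [-0.3, 0.2, -1.1]
grip_width: 0.0327
gripper_force: 59.9
```

```bash
python3 - <<'E'
from h import *
for n in('top','scene'):
    im,c=snap(n,f'pics/{n}2.png')
    for t in('lid','dish','stud_large','stud_medium','stud_small'): find(t,n,c,2)
E
```

```text
lid top tip_of 0.89 [0.5023 0.1326 0.0031] px 262 206
lid top tip_of 0.86 [ 7.520e-01 -1.941e-01  2.000e-04] px 383 115
dish top tip_of 0.9 [0.7361 0.158  0.0013] px 254 120
dish top tip_of 0.68 [ 0.5005 -0.0519 -0.002 ] px 331 207
stud_large top tip_of 0.43 [ 0.4681 -0.0676  0.0245] px 337 218
stud_large top tip_of 0.19 [0.5031 0.1338 0.0061] px 262 205
stud_medium top tip_of 0.55 [ 0.5125 -0.0143  0.0252] px 317 202
stud_small top tip_of 0.46 [ 0.5279 -0.0745  0.0185] px 340 196
lid scene tip_of 0.62 [0.4968 0.1282 0.0054] px 361 214
lid scene tip_of 0.62 [ 0.7455 -0.1945  0.003 ] px 240 311
dish scene tip_of 0.77 [0.7398 0.1596 0.0036] px 406 283
dish scene tip_of 0.66 [ 0.4962 -0.0571  0.0034] px 292 223
stud_large scene tip_of 0.54 [ 0.4697 -0.0656  0.0245] px 287 211
stud_medium scene tip_of 0.42 [ 0.5062 -0.0109  0.0248] px 310 217
stud_small scene tip_of 0.42 [ 0.5282 -0.0707  0.0237] px 288 226
```

{"fn": "arm_command", "kwargs": {"plan": [{"claw": 1, "tx": 0, "ty": 0, "tz": 0.002, "ax": 0, "ay": 0, "az": 0}, {"claw": 1, "tx": 0, "ty": 0, "tz": 0.002, "ax": 0, "ay": 0, "az": 0}, {"claw": 1, "tx": 0, "ty": 0, "tz": 0.001, "ax": 0, "ay": 0, "az": 0}, {"claw": 1, "tx": 0, "ty": 0, "tz": 0, "ax": 0, "ay": 0, "az": 0}, {"claw": 1, "tx": 0, "ty": 0, "tz": 0, "ax": 0, "ay": 0, "az": 0}, {"claw": 1, "tx": 0, "ty": 0, "tz": 0, "ax": 0, "ay": 0, "az": 0}, {"claw": 1, "tx": 0, "ty": 0, "tz": 0, "ax": 0, "ay": 0, "az": 0}, {"claw": 1, "tx": 0, "ty": 0, "tz": 0, "ax": 0, "ay": 0, "az": 0}, {"claw": 1, "tx": 0, "ty": 0, "tz": 0, "ax": 0, "ay": 0, "az": 0}, {"claw": 1, "tx": 0, "ty": 0, "tz": 0, "ax": 0, "ay": 0, "az": 0}]}}

```text
clock: 7.63
tcp_pos: [0.5018, 0.1296, 0.2027]
orientation: [3.141, 0.0, 0.001]
contact_force: [-3.2, -1.0, 13.2]
grip_width: 0.0324
gripper_force: 61.5
```

{"fn": "arm_command", "kwargs": {"plan": [{"claw": 0, "tx": 0, "ty": 0, "tz": -0.001, "ax": 0, "ay": 0, "az": 0}, {"claw": 0, "tx": 0, "ty": 0, "tz": 0, "ax": 0, "ay": 0, "az": 0}, {"claw": 0, "tx": 0, "ty": 0, "tz": 0, "ax": 0, "ay": 0, "az": 0}, {"claw": 0, "tx": 0, "ty": 0, "tz": 0, "ax": 0, "ay": 0, "az": 0}, {"claw": 0, "tx": 0, "ty": 0, "tz": 0, "ax": 0, "ay": 0, "az": 0}, {"claw": 0, "tx": 0, "ty": 0, "tz": -0.03, "ax": 0, "ay": 0, "az": 0}, {"claw": 0, "tx": 0, "ty": 0, "tz": -0.04, "ax": 0, "ay": 0, "az": 0}, {"claw": 0, "tx": 0, "ty": 0, "tz": -0.04, "ax": 0, "ay": 0, "az": 0}, {"claw": 0, "tx": 0, "ty": 0.03, "tz": -0.02, "ax": 0, "ay": 0, "az": 0}, {"claw": 0, "tx": 0, "ty": 0.04, "tz": 0, "ax": 0, "ay": 0, "az": 0}]}}

```text
clock: 8.47
tcp_pos: [0.5036, 0.0628, 0.338]
orientation: [-3.138, -0.011, -0.016]
contact_force: [2.1, 0.1, -1.0]
grip_width: 0.0852
gripper_force: 0.0
```

{"fn": "arm_command", "kwargs": {"plan": [{"claw": 0, "tx": -0.01, "ty": 0.04, "tz": 0, "ax": 0, "ay": 0, "az": 0}, {"claw": 0, "tx": -0.01, "ty": 0.04, "tz": 0, "ax": 0, "ay": 0, "az": 0}, {"claw": 0, "tx": -0.01, "ty": 0.03, "tz": 0, "ax": 0, "ay": 0, "az": 0}, {"claw": 0, "tx": 0, "ty": 0.01, "tz": 0, "ax": 0, "ay": 0, "az": 0}, {"claw": 0, "tx": 0, "ty": 0, "tz": 0, "ax": 0, "ay": 0, "az": 0}, {"claw": 0, "tx": 0, "ty": 0, "tz": 0, "ax": 0, "ay": 0, "az": 0}, {"claw": 0, "tx": 0, "ty": 0, "tz": 0, "ax": 0, "ay": 0, "az": 0}, {"claw": 0, "tx": 0, "ty": 0, "tz": 0, "ax": 0, "ay": 0, "az": 0}, {"claw": 0, "tx": 0, "ty": 0, "tz": 0, "ax": 0, "ay": 0, "az": 0}, {"claw": 0, "tx": 0, "ty": 0, "tz": 0, "ax": 0, "ay": 0, "az": 0}]}}

```text
clock: 9.3
tcp_pos: [0.4721, -0.0594, 0.3326]
orientation: [-3.141, -0.003, 0.0]
contact_force: [0.3, -1.0, 0.6]
grip_width: 0.0855
gripper_force: 0.0
```

```bash
python3 - <<'E'
from h import *
o=r.get_obs(); print(o['clock'],o['tcp_pos'],o['orientation'])
im,c=snap('wrist','pics/w3.png')
for t in('lid','dish','stud_large','stud_medium','stud_small'): find(t,'wrist',c,2)
im,c=snap('top','pics/top3.png')
for t in('lid','stud_large','stud_medium','stud_small'): find(t,'top',c,2)
E
```

```text
9.3 [ 0.47209093 -0.05943897  0.33263211] [-3.14126551e+00 -3.42857129e-03  1.12139663e-04]
lid wrist tip_of 0.95 [ 0.502   0.1269 -0.0037] px 155 157
lid wrist tip_of 0.53 [ 0.5651 -0.3189  0.0938] px 606 115
dish wrist tip_of 0.83 [ 0.5    -0.0585  0.0036] px 322 155
stud_large wrist tip_of 0.75 [ 0.4687 -0.0647  0.0207] px 329 191
stud_large wrist tip_of 0.3 [ 0.5748 -0.3203 -0.001 ] px 548 100
stud_small wrist tip_of 0.65 [ 0.5247 -0.0765  0.0243] px 343 132
lid top tip_of 0.93 [ 0.7522 -0.1905 -0.0016] px 381 115
lid top tip_of 0.76 [ 0.5012  0.1312 -0.0034] px 263 206
stud_medium top tip_of 0.53 [ 0.5087 -0.0156  0.025 ] px 318 203
```

View pics/w3.png

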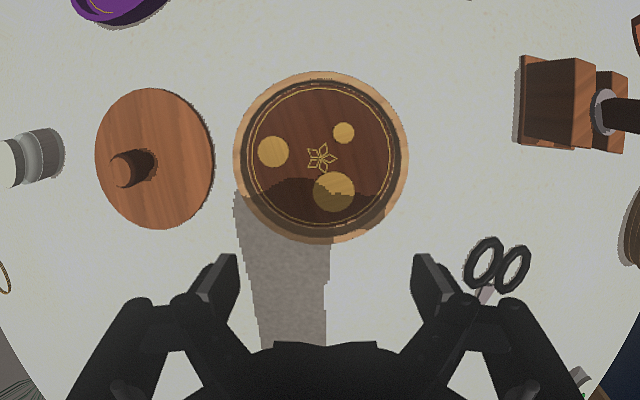

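The wrist view shows the lid flat at (155,157), and the studs large at (333,192), medium at (273,151) and small at (343,132). Next, the punch.

{"fn": "arm_command", "kwargs": {"plan": [{"claw": 0, "tx": 0, "ty": 0.02, "tz": -0.03, "ax": 0, "ay": 0, "az": 0}, {"claw": 0, "tx": 0, "ty": 0.03, "tz": -0.025, "ax": 0, "ay": 0, "az": 0}, {"claw": 0, "tx": 0, "ty": 0.04, "tz": -0.01, "ax": 0, "ay": 0, "az": 0}, {"claw": 0, "tx": 0.005, "ty": 0.04, "tz": 0, "ax": 0, "ay": 0, "az": 0}, {"claw": 0, "tx": 0.005, "ty": 0.04, "tz": 0, "ax": 0, "ay": 0, "az": 0}, {"claw": 0, "tx": 0.005, "ty": 0.04, "tz": 0, "ax": 0, "ay": 0, "az": 0}, {"claw": 0, "tx": 0, "ty": 0.03, "tz": 0, "ax": 0, "ay": 0, "az": 0}, {"claw": 0, "tx": 0, "ty": 0.016, "tz": 0, "ax": 0, "ay": 0, "az": 0}, {"claw": 0, "tx": 0, "ty": 0, "tz": 0, "ax": 0, "ay": 0, "az": 0}, {"claw": 0, "tx": 0, "ty": 0, "tz": 0, "ax": 0, "ay": 0, "az": 0}]}}

```text
clock: 10.68
tcp_pos: [0.4865, -0.3173, 0.3973]
orientation: [-3.141, 0.003, 0.001]
contact_force: [0.4, 1.1, 0.6]
grip_width: 0.0852
gripper_force: 0.0
```

```bash
cat >> h.py <<'E'
def ray(c,u,v,z):
    m=c[0]; x,y=u-m['cx'],v-m['cy']; rr=np.hypot(x,y); th=rr/m['fx']
    d=c[1]@np.array([np.sin(th)*x/rr,-np.sin(th)*y/rr,-np.cos(th)]); return c[2]+d*(z-c[2][2])/d[2]
E
python3 - <<'E'
from h import *
m=r.camera_model('wrist'); T=np.array(m['tool_from_camera'])
Rt=R.from_rotvec([-3.14126551e+00,-3.42857129e-03,1.12139663e-04]).as_matrix(); p=np.array([0.47209093,-0.05943897,0.33263211])
c=(m,Rt@T[:3,:3],Rt@T[:3,3]+p)
for n,u,v in(('L',333.5,192),('M',273,151.5),('S',343.5,132.5)): print(n,ray(c,u,v,.023))
o=r.get_obs(); print(o['clock'],o['tcp_pos'],o['orientation'])
im,c=snap('wrist','pics/w4.png')
for t in('punch','stand','punch_tip'): find(t,'wrist',c,2)
find('punch','wrist',c,2,'boxes_of')
cv2.imwrite('pics/w4c.png',np.clip(cv2.resize(im[40:260,200:460,::-1],(780,660)),0,255)[:600])
E
```

```text
L [ 0.46876099 -0.06842853  0.023     ]
M [ 0.50729633 -0.01287159  0.023     ]
S [ 0.52439202 -0.07696004  0.023     ]
10.6833 [ 0.48653993 -0.3173374   0.39732673] [-3.14117603e+00  3.11966087e-03  7.21754835e-04]
punch wrist tip_of 0.91 [ 0.5676 -0.3187  0.0902] px 325 100
punch wrist boxes_of 0.7 [ 0.5683 -0.3167  0.1717] px 322 96
```

View pics/w4c.png

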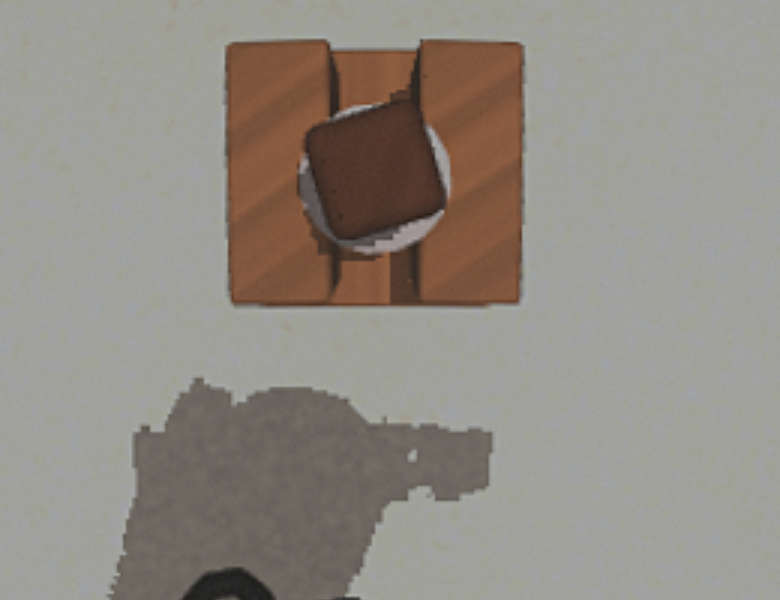

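Handle top centre is at about (326,96) in the full picture, and its edges are turned by 16.5°.

{"fn": "arm_command", "kwargs": {"plan": [{"claw": 0, "tx": 0.03, "ty": 0.001, "tz": 0, "ax": 0, "ay": 0, "az": 0}, {"claw": 0, "tx": 0.03, "ty": 0, "tz": 0, "ax": 0, "ay": 0, "az": 0}, {"claw": 0, "tx": 0.0215, "ty": 0, "tz": 0, "ax": 0, "ay": 0, "az": 0}, {"claw": 0, "tx": 0, "ty": 0, "tz": 0, "ax": 0, "ay": 0, "az": -5.5}, {"claw": 0, "tx": 0, "ty": 0, "tz": 0, "ax": 0, "ay": 0, "az": -5.5}, {"claw": 0, "tx": 0, "ty": 0, "tz": 0, "ax": 0, "ay": 0, "az": -5.5}, {"claw": 0, "tx": 0, "ty": 0, "tz": 0.02, "ax": 0, "ay": 0, "az": 0}, {"claw": 0, "tx": 0, "ty": 0, "tz": 0.02, "ax": 0, "ay": 0, "az": 0}, {"claw": 0, "tx": 0, "ty": 0, "tz": 0, "ax": 0, "ay": 0, "az": 0}, {"claw": 0, "tx": 0, "ty": 0, "tz": 0, "ax": 0, "ay": 0, "az": 0}]}}

```text
clock: 11.77
tcp_pos: [0.5682, -0.3167, 0.357]
orientation: [-3.107, -0.452, 0.003]
contact_force: [1.2, -1.0, 0.7]
grip_width: 0.0851
gripper_force: 0.0
```

{"fn": "arm_command", "kwargs": {"plan": [{"claw": 0, "tx": 0, "ty": 0.002, "tz": 0.02, "ax": 0, "ay": 0, "az": 0}, {"claw": 0, "tx": 0, "ty": 0, "tz": 0.025, "ax": 0, "ay": 0, "az": 0}, {"claw": 0, "tx": 0, "ty": 0, "tz": 0.015, "ax": 0, "ay": 0, "az": 0}, {"claw": 0, "tx": 0, "ty": 0, "tz": 0, "ax": 0, "ay": 0, "az": 0}, {"claw": 1, "tx": 0, "ty": 0, "tz": 0, "ax": 0, "ay": 0, "az": 0}, {"claw": 1, "tx": 0, "ty": 0, "tz": 0, "ax": 0, "ay": 0, "az": 0}, {"claw": 1, "tx": 0, "ty": 0, "tz": 0, "ax": 0, "ay": 0, "az": 0}, {"claw": 1, "tx": 0, "ty": 0, "tz": 0, "ax": 0, "ay": 0, "az": 0}, {"claw": 1, "tx": 0, "ty": 0, "tz": 0, "ax": 0, "ay": 0, "az": 0}, {"claw": 1, "tx": 0, "ty": 0, "tz": 0, "ax": 0, "ay": 0, "az": 0}], "squeeze": 80}}

```text
clock: 12.6
tcp_pos: [0.5694, -0.3195, 0.299]
orientation: [3.108, 0.451, 0.003]
contact_force: [-0.1, 0.9, 5.3]
grip_width: 0.025
gripper_force: 79.4
```

{"fn": "arm_command", "kwargs": {"plan": [{"claw": 1, "tx": 0, "ty": 0, "tz": -0.01, "ax": 0, "ay": 0, "az": 0}, {"claw": 1, "tx": 0, "ty": 0, "tz": -0.03, "ax": 0, "ay": 0, "az": 0}, {"claw": 1, "tx": 0, "ty": 0, "tz": -0.035, "ax": 0, "ay": 0, "az": 0}, {"claw": 1, "tx": 0, "ty": 0, "tz": -0.025, "ax": 0, "ay": 0, "az": 0}, {"claw": 1, "tx": 0, "ty": 0, "tz": 0, "ax": 0, "ay": 0, "az": 5.5}, {"claw": 1, "tx": 0, "ty": 0, "tz": 0, "ax": 0, "ay": 0, "az": 5.5}, {"claw": 1, "tx": 0, "ty": 0, "tz": 0, "ax": 0, "ay": 0, "az": 5.5}, {"claw": 1, "tx": -0.005, "ty": -0.015, "tz": 0, "ax": 0, "ay": 0, "az": 0}, {"claw": 1, "tx": -0.01, "ty": -0.025, "tz": 0, "ax": 0, "ay": 0, "az": 0}, {"claw": 1, "tx": -0.015, "ty": -0.035, "tz": 0, "ax": 0, "ay": 0, "az": 0}]}}

```text
clock: 13.43
tcp_pos: [0.5385, -0.246, 0.3976]
orientation: [3.14, -0.006, 0.0]
contact_force: [1.4, 0.0, -2.4]
grip_width: 0.025
gripper_force: 79.0
```

{"fn": "arm_command", "kwargs": {"plan": [{"claw": 1, "tx": -0.015, "ty": -0.035, "tz": 0, "ax": 0, "ay": 0, "az": 0}, {"claw": 1, "tx": -0.015, "ty": -0.035, "tz": 0, "ax": 0, "ay": 0, "az": 0}, {"claw": 1, "tx": -0.015, "ty": -0.035, "tz": 0, "ax": 0, "ay": 0, "az": 0}, {"claw": 1, "tx": -0.015, "ty": -0.035, "tz": 0, "ax": 0, "ay": 0, "az": 0}, {"claw": 1, "tx": -0.01, "ty": -0.025, "tz": 0, "ax": 0, "ay": 0, "az": 0}, {"claw": 1, "tx": 0, "ty": -0.013, "tz": 0, "ax": 0, "ay": 0, "az": 0}, {"claw": 1, "tx": 0, "ty": 0, "tz": 0.03, "ax": 0, "ay": 0, "az": 0}, {"claw": 1, "tx": 0, "ty": 0, "tz": 0.03, "ax": 0, "ay": 0, "az": 0}, {"claw": 1, "tx": 0, "ty": 0, "tz": 0.015, "ax": 0, "ay": 0, "az": 0}, {"claw": 1, "tx": 0, "ty": 0, "tz": 0, "ax": 0, "ay": 0, "az": 0}]}}

```text
clock: 14.27
tcp_pos: [0.4672, -0.0664, 0.3199]
orientation: [-3.141, -0.001, 0.01]
contact_force: [-1.5, -0.4, -2.6]
grip_width: 0.0253
gripper_force: 78.9
```

```bash
python3 - <<'E'
from h import *
o=r.get_obs(); print(o['clock'],o['tcp_pos'],o['orientation'],o['contact_force'])
im,c=snap('wrist','pics/w5.png')
for t in('punch_tip','punch','stud_large','stud_medium','stud_small'): find(t,'wrist',c,2)
im,c=snap('scene','pics/s5.png')
for t in('punch_tip','punch','stud_large','stud_medium','stud_small'): find(t,'scene',c,2)
cv2.imwrite('pics/v5.png',np.hstack([cv2.resize(cv2.imread('pics/w5.png')[60:280,210:430],(400,400)),cv2.resize(cv2.imread('pics/s5.png')[120:280,220:380],(400,400))]))
E
```

```text
14.2667 [ 0.46716299 -0.06639875  0.31990722] [-3.14112404e+00 -8.68363710e-04  1.04930659e-02] [-1.51378736 -0.44311465 -2.59084751]
punch_tip wrist tip_of 0.84 [ 0.4709 -0.069   0.0509] px 327 195
punch wrist tip_of 0.64 [ 0.4614 -0.065   0.1135] px 321 239
stud_large wrist tip_of 0.66 [ 0.4695 -0.0668  0.0188] px 324 186
stud_large wrist tip_of 0.55 [ 0.4998 -0.0571  0.0021] px 313 150
stud_medium wrist tip_of 0.61 [ 0.5076 -0.0128  0.0216] px 262 145
stud_medium wrist tip_of 0.57 [ 0.31   -0.2614  0.0021] px 477 306
stud_small wrist tip_of 0.57 [ 0.5235 -0.0754  0.0232] px 334 126
stud_small wrist tip_of 0.51 [ 0.5101 -0.0145  0.0215] px 264 142
punch_tip scene tip_of 0.87 [ 0.4679 -0.0634  0.0551] px 287 201
punch_tip scene tip_of 0.38 [ 0.5228 -0.0731  0.0251] px 287 224
punch scene tip_of 0.77 [ 0.468  -0.0663  0.1201] px 285 180
punch scene tip_of 0.56 [ 0.3094 -0.256  -0.0039] px 217 193
stud_large scene tip_of 0.5 [ 0.4703 -0.0631  0.0237] px 288 211
stud_medium scene tip_of 0.59 [ 0.506  -0.0103  0.026 ] px 310 217
stud_small scene tip_of 0.37 [ 0.5219 -0.0708  0.0245] px 288 224
```

View pics/v5.png

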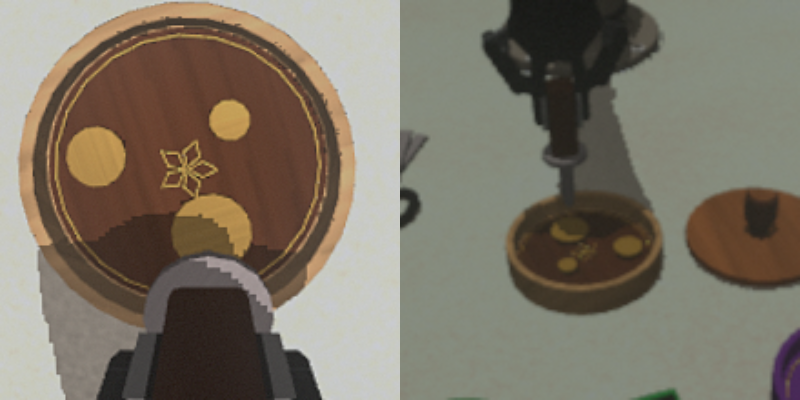

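The left crop shows the punch centred over the large stud, and the right one shows it hanging straight above it. Pressing now.

{"fn": "arm_command", "kwargs": {"plan": [{"claw": 1, "tx": 0.001, "ty": 0, "tz": 0.01, "ax": 0, "ay": 0, "az": 0}, {"claw": 1, "tx": 0, "ty": 0, "tz": 0.01, "ax": 0, "ay": 0, "az": 0}, {"claw": 1, "tx": 0, "ty": 0, "tz": 0.005, "ax": 0, "ay": 0, "az": 0}, {"claw": 1, "tx": 0, "ty": 0, "tz": 0.002, "ax": 0, "ay": 0, "az": 0}, {"claw": 1, "tx": 0, "ty": 0, "tz": 0.002, "ax": 0, "ay": 0, "az": 0}, {"claw": 1, "tx": 0, "ty": 0, "tz": 0.001, "ax": 0, "ay": 0, "az": 0}, {"claw": 1, "tx": 0, "ty": 0, "tz": 0.001, "ax": 0, "ay": 0, "az": 0}, {"claw": 1, "tx": 0, "ty": 0, "tz": 0.001, "ax": 0, "ay": 0, "az": 0}, {"claw": 1, "tx": 0, "ty": 0, "tz": 0.001, "ax": 0, "ay": 0, "az": 0}, {"claw": 1, "tx": 0, "ty": 0, "tz": 0, "ax": 0, "ay": 0, "az": 0}]}}

```text
clock: 15.7
tcp_pos: [0.4699, -0.0664, 0.2898]
orientation: [3.142, 0.0, 0.0]
contact_force: [-0.3, 0.2, -1.3]
grip_width: 0.0251
gripper_force: 79.1
```

{"fn": "arm_command", "kwargs": {"plan": [{"claw": 1, "tx": 0, "ty": 0, "tz": 0.001, "ax": 0, "ay": 0, "az": 0}, {"claw": 1, "tx": 0, "ty": 0, "tz": 0.001, "ax": 0, "ay": 0, "az": 0}, {"claw": 1, "tx": 0, "ty": 0, "tz": 0.001, "ax": 0, "ay": 0, "az": 0}, {"claw": 1, "tx": 0, "ty": 0, "tz": 0, "ax": 0, "ay": 0, "az": 0}, {"claw": 1, "tx": 0, "ty": 0, "tz": 0, "ax": 0, "ay": 0, "az": 0}, {"claw": 1, "tx": 0, "ty": 0, "tz": 0, "ax": 0, "ay": 0, "az": 0}, {"claw": 1, "tx": 0, "ty": 0, "tz": 0, "ax": 0, "ay": 0, "az": 0}, {"claw": 1, "tx": 0, "ty": 0, "tz": 0, "ax": 0, "ay": 0, "az": 0}, {"claw": 1, "tx": 0, "ty": 0, "tz": 0, "ax": 0, "ay": 0, "az": 0}, {"claw": 1, "tx": 0, "ty": 0, "tz": 0, "ax": 0, "ay": 0, "az": 0}]}}

```text
clock: 16.53
tcp_pos: [0.4699, -0.0665, 0.2867]
orientation: [3.142, 0.0, -0.0]
contact_force: [0.5, 0.2, -2.0]
grip_width: 0.0253
gripper_force: 79.1
```

{"fn": "arm_command", "kwargs": {"plan": [{"claw": 1, "tx": 0, "ty": 0, "tz": 0, "ax": 0, "ay": 0, "az": 0}, {"claw": 1, "tx": 0, "ty": 0, "tz": 0, "ax": 0, "ay": 0, "az": 0}, {"claw": 1, "tx": 0, "ty": 0, "tz": 0, "ax": 0, "ay": 0, "az": 0}, {"claw": 1, "tx": 0, "ty": 0, "tz": 0, "ax": 0, "ay": 0, "az": 0}, {"claw": 1, "tx": 0, "ty": 0, "tz": 0, "ax": 0, "ay": 0, "az": 0}, {"claw": 1, "tx": 0, "ty": 0, "tz": 0, "ax": 0, "ay": 0, "az": 0}, {"claw": 1, "tx": 0, "ty": 0, "tz": 0, "ax": 0, "ay": 0, "az": 0}, {"claw": 1, "tx": 0, "ty": 0, "tz": 0.001, "ax": 0, "ay": 0, "az": 0}, {"claw": 1, "tx": 0, "ty": 0, "tz": 0.001, "ax": 0, "ay": 0, "az": 0}, {"claw": 1, "tx": 0, "ty": 0, "tz": 0.001, "ax": 0, "ay": 0, "az": 0}]}}

```text
clock: 17.37
tcp_pos: [0.4706, -0.0664, 0.2854]
orientation: [3.141, -0.0, 0.002]
contact_force: [-6.3, 0.1, 28.3]
grip_width: 0.0253
gripper_force: 82.4
```

```bash
python3 - <<'E'
from h import *
for i in range(4):
    im,c=snap('wrist'); o=r.get_obs(); print(o['tcp_pos'][2],o['contact_force'])
find('punch_tip','wrist',c,2);find('stud_large','wrist',c,2)
E
```

```text
0.28542726258144735 [-4.96390948  0.31031057 19.14294292]
0.28548386588804414 [-5.55428542  0.8266802  18.65073079]
0.28549725958146127 [-5.59504371 -0.14780842 18.61760585]
0.28548622039307425 [-5.03117247  0.23603293 18.91139924]
stud_large wrist tip_of 0.58 [ 0.4691 -0.0671  0.0149] px 324 203
```

Large stud home (stop at TCP z 0.2855, about 19 N). On to the medium one.

{"fn": "arm_command", "kwargs": {"plan": [{"claw": 1, "tx": 0, "ty": 0, "tz": -0.005, "ax": 0, "ay": 0, "az": 0}, {"claw": 1, "tx": 0, "ty": 0, "tz": -0.01, "ax": 0, "ay": 0, "az": 0}, {"claw": 1, "tx": 0, "ty": 0, "tz": -0.01, "ax": 0, "ay": 0, "az": 0}, {"claw": 1, "tx": 0.012, "ty": -0.018, "tz": 0, "ax": 0, "ay": 0, "az": 0}, {"claw": 1, "tx": 0.013, "ty": -0.018, "tz": 0, "ax": 0, "ay": 0, "az": 0}, {"claw": 1, "tx": 0.0115, "ty": -0.0175, "tz": 0, "ax": 0, "ay": 0, "az": 0}, {"claw": 1, "tx": 0, "ty": 0, "tz": 0, "ax": 0, "ay": 0, "az": 0}, {"claw": 1, "tx": 0, "ty": 0, "tz": 0.005, "ax": 0, "ay": 0, "az": 0}, {"claw": 1, "tx": 0, "ty": 0, "tz": 0, "ax": 0, "ay": 0, "az": 0}, {"claw": 1, "tx": 0, "ty": 0, "tz": 0, "ax": 0, "ay": 0, "az": 0}]}}

```text
clock: 18.5
tcp_pos: [0.5058, -0.0139, 0.3033]
orientation: [3.141, -0.002, -0.002]
contact_force: [0.3, -0.0, -2.4]
grip_width: 0.0251
gripper_force: 78.9
```

```bash
python3 - <<'E'
from h import *
o=r.get_obs(); print(o['tcp_pos'],o['contact_force'],o['orientation'])
for n in('wrist','scene'):
    im,c=snap(n,f'pics/{n}6.png')
    for t in('punch_tip','stud_large','stud_medium','stud_small'): find(t,n,c,2)
E
```

```text
[ 0.5057558  -0.01388901  0.30332484] [ 2.84560917e-01 -1.79761678e-03 -2.39762754e+00] [ 3.14097197e+00 -1.64350209e-03 -2.35670053e-03]
punch_tip wrist tip_of 0.68 [ 0.512  -0.0138  0.0366] px 323 194
stud_large wrist tip_of 0.75 [ 0.4687 -0.0666  0.0128] px 380 232
stud_large wrist tip_of 0.59 [ 0.5113 -0.0141  0.0373] px 323 195
stud_small wrist tip_of 0.75 [ 0.5233 -0.0745  0.0242] px 395 177
punch_tip scene tip_of 0.73 [ 0.5079 -0.0119  0.0359] px 310 214
punch_tip scene tip_of 0.28 [ 0.5646 -0.316   0.0023] px 187 256
stud_large scene tip_of 0.56 [ 0.4695 -0.0651  0.0173] px 288 213
stud_medium scene tip_of 0.49 [ 0.5065 -0.0108  0.0248] px 310 217
stud_medium scene tip_of 0.32 [ 0.5643 -0.3172  0.0041] px 186 255
stud_small scene tip_of 0.37 [ 0.5219 -0.0732  0.0276] px 287 223
```

{"fn": "arm_command", "kwargs": {"plan": [{"claw": 1, "tx": 0, "ty": -0.001, "tz": 0.005, "ax": 0, "ay": 0, "az": 0}, {"claw": 1, "tx": 0, "ty": 0, "tz": 0.005, "ax": 0, "ay": 0, "az": 0}, {"claw": 1, "tx": 0, "ty": 0, "tz": 0.002, "ax": 0, "ay": 0, "az": 0}, {"claw": 1, "tx": 0, "ty": 0, "tz": 0.002, "ax": 0, "ay": 0, "az": 0}, {"claw": 1, "tx": 0, "ty": 0, "tz": 0.002, "ax": 0, "ay": 0, "az": 0}, {"claw": 1, "tx": 0, "ty": 0, "tz": 0.002, "ax": 0, "ay": 0, "az": 0}, {"claw": 1, "tx": 0, "ty": 0, "tz": 0.001, "ax": 0, "ay": 0, "az": 0}, {"claw": 1, "tx": 0, "ty": 0, "tz": 0.0005, "ax": 0, "ay": 0, "az": 0}, {"claw": 1, "tx": 0, "ty": 0, "tz": 0, "ax": 0, "ay": 0, "az": 0}, {"claw": 1, "tx": 0, "ty": 0, "tz": 0, "ax": 0, "ay": 0, "az": 0}]}}

```text
clock: 19.83
tcp_pos: [0.5067, -0.0117, 0.2856]
orientation: [3.141, 0.0, 0.001]
contact_force: [-4.7, 0.3, 14.1]
grip_width: 0.0253
gripper_force: 81.6
```

Medium home. Now the small one.

{"fn": "arm_command", "kwargs": {"plan": [{"claw": 1, "tx": 0, "ty": 0, "tz": -0.005, "ax": 0, "ay": 0, "az": 0}, {"claw": 1, "tx": 0, "ty": 0, "tz": -0.01, "ax": 0, "ay": 0, "az": 0}, {"claw": 1, "tx": 0, "ty": 0, "tz": -0.01, "ax": 0, "ay": 0, "az": 0}, {"claw": 1, "tx": 0.005, "ty": 0.02, "tz": 0, "ax": 0, "ay": 0, "az": 0}, {"claw": 1, "tx": 0.006, "ty": 0.022, "tz": 0, "ax": 0, "ay": 0, "az": 0}, {"claw": 1, "tx": 0.006, "ty": 0.022, "tz": 0, "ax": 0, "ay": 0, "az": 0}, {"claw": 1, "tx": 0, "ty": 0, "tz": 0, "ax": 0, "ay": 0, "az": 0}, {"claw": 1, "tx": 0, "ty": 0, "tz": 0.005, "ax": 0, "ay": 0, "az": 0}, {"claw": 1, "tx": 0, "ty": 0, "tz": 0.003, "ax": 0, "ay": 0, "az": 0}, {"claw": 1, "tx": 0, "ty": 0, "tz": 0, "ax": 0, "ay": 0, "az": 0}]}}

```text
clock: 20.67
tcp_pos: [0.5229, -0.0749, 0.3005]
orientation: [-3.141, -0.003, 0.002]
contact_force: [-0.9, 0.1, -1.1]
grip_width: 0.025
gripper_force: 79.2
```

```bash
python3 - <<'E'
from h import *
o=r.get_obs(); print(o['clock'],o['tcp_pos'],o['contact_force'],o['orientation'])
a=[]
for n in('wrist','scene','top'):
    im,c=snap(n,f'pics/{n}7.png')
    for t in('punch_tip','punch','stud_large','stud_medium','stud_small'): find(t,n,c,2)
cv2.imwrite('pics/v7.png',np.hstack([cv2.resize(cv2.imread('pics/wrist7.png')[110:270,240:400],(400,400)),cv2.resize(cv2.imread('pics/scene7.png')[180:250,255:325],(400,400),interpolation=cv2.INTER_CUBIC)]))
E
```

```text
20.6667 [ 0.52291569 -0.07491253  0.30050098] [-0.85267063  0.0735275  -1.0778729 ] [-3.14092075e+00 -2.59546075e-03  2.28589081e-03]
punch_tip wrist tip_of 0.61 [ 0.5282 -0.0725  0.0312] px 320 194
punch wrist tip_of 0.77 [ 0.5233 -0.0758  0.0936] px 325 231
stud_medium wrist tip_of 0.63 [ 0.5084 -0.0129  0.0163] px 253 211
stud_medium wrist tip_of 0.55 [ 0.53   -0.0735  0.035 ] px 322 194
stud_small wrist tip_of 0.6 [ 0.5239 -0.0752  0.0232] px 324 197
punch_tip scene tip_of 0.65 [ 0.4968 -0.0539  0.0021] px 293 224
punch_tip scene tip_of 0.61 [ 0.5217 -0.0739  0.0332] px 286 222
punch scene tip_of 0.56 [ 0.5216 -0.0763  0.0925] px 284 203
stud_large scene tip_of 0.57 [ 0.4689 -0.0662  0.0186] px 287 213
stud_medium scene tip_of 0.58 [ 0.5046 -0.0127  0.0185] px 309 219
stud_small scene tip_of 0.37 [ 0.5242 -0.0743  0.0218] px 286 226
stud_large top tip_of 0.54 [ 0.4684 -0.0671  0.0183] px 337 218
stud_medium top tip_of 0.52 [ 0.5096 -0.0168  0.0221] px 318 203
stud_small top tip_of 0.46 [ 0.5226  0.3061 -0.002 ] px 199 198
```

View pics/v7.png

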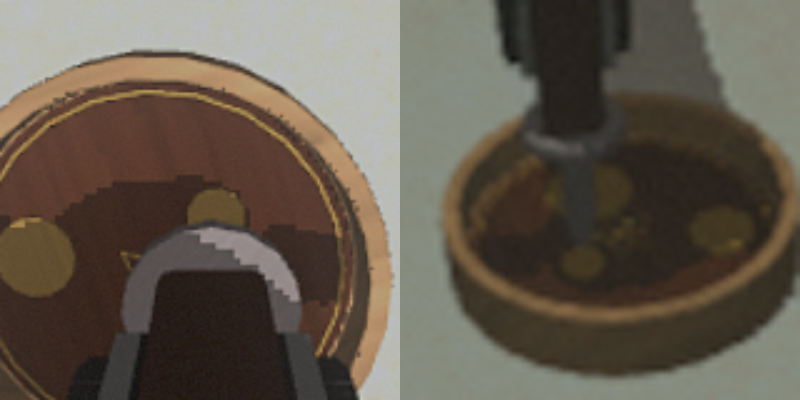

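The right crop shows the tip in line with the small stud and, allowing for its height, centred on it. Pressing.

{"fn": "arm_command", "kwargs": {"plan": [{"claw": 1, "tx": 0, "ty": 0, "tz": 0.005, "ax": 0, "ay": 0, "az": 0}, {"claw": 1, "tx": 0, "ty": 0, "tz": 0.003, "ax": 0, "ay": 0, "az": 0}, {"claw": 1, "tx": 0, "ty": 0, "tz": 0.002, "ax": 0, "ay": 0, "az": 0}, {"claw": 1, "tx": 0, "ty": 0, "tz": 0.002, "ax": 0, "ay": 0, "az": 0}, {"claw": 1, "tx": 0, "ty": 0, "tz": 0.002, "ax": 0, "ay": 0, "az": 0}, {"claw": 1, "tx": 0, "ty": 0, "tz": 0.001, "ax": 0, "ay": 0, "az": 0}, {"claw": 1, "tx": 0, "ty": 0, "tz": 0.001, "ax": 0, "ay": 0, "az": 0}, {"claw": 1, "tx": 0, "ty": 0, "tz": 0.0005, "ax": 0, "ay": 0, "az": 0}, {"claw": 1, "tx": 0, "ty": 0, "tz": 0, "ax": 0, "ay": 0, "az": 0}, {"claw": 1, "tx": 0, "ty": 0, "tz": 0, "ax": 0, "ay": 0, "az": 0}]}}

```text
clock: 22.4
tcp_pos: [0.5236, -0.0759, 0.2857]
orientation: [3.141, 0.0, 0.001]
contact_force: [-3.8, -0.5, 10.1]
grip_width: 0.0251
gripper_force: 80.9
```

All three studs are home. Returning to the stand.

{"fn": "arm_command", "kwargs": {"plan": [{"claw": 1, "tx": 0, "ty": 0, "tz": -0.01, "ax": 0, "ay": 0, "az": 0}, {"claw": 1, "tx": 0, "ty": 0, "tz": -0.03, "ax": 0, "ay": 0, "az": 0}, {"claw": 1, "tx": 0, "ty": 0, "tz": -0.035, "ax": 0, "ay": 0, "az": 0}, {"claw": 1, "tx": 0.005, "ty": 0.015, "tz": -0.03, "ax": 0, "ay": 0, "az": 0}, {"claw": 1, "tx": 0.005, "ty": 0.03, "tz": -0.01, "ax": 0, "ay": 0, "az": 0}, {"claw": 1, "tx": 0.005, "ty": 0.035, "tz": 0, "ax": 0, "ay": 0, "az": 0}, {"claw": 1, "tx": 0.01, "ty": 0.035, "tz": 0, "ax": 0, "ay": 0, "az": 0}, {"claw": 1, "tx": 0.01, "ty": 0.035, "tz": 0, "ax": 0, "ay": 0, "az": 0}, {"claw": 1, "tx": 0.005, "ty": 0.035, "tz": 0, "ax": 0, "ay": 0, "az": 0}, {"claw": 1, "tx": 0.005, "ty": 0.03, "tz": 0, "ax": 0, "ay": 0, "az": 0}]}}

```text
clock: 23.23
tcp_pos: [0.5683, -0.2937, 0.3999]
orientation: [3.141, -0.002, 0.0]
contact_force: [0.9, -0.7, -2.7]
grip_width: 0.0252
gripper_force: 79.2
```

{"fn": "arm_command", "kwargs": {"plan": [{"claw": 1, "tx": 0, "ty": 0.02, "tz": 0, "ax": 0, "ay": 0, "az": 0}, {"claw": 1, "tx": 0, "ty": 0.0085, "tz": 0, "ax": 0, "ay": 0, "az": 0}, {"claw": 1, "tx": 0, "ty": 0, "tz": 0, "ax": 0, "ay": 0, "az": 0}, {"claw": 1, "tx": 0, "ty": 0, "tz": 0, "ax": 0, "ay": 0, "az": 0}, {"claw": 1, "tx": 0, "ty": 0, "tz": 0, "ax": 0, "ay": 0, "az": 0}, {"claw": 1, "tx": 0, "ty": 0, "tz": 0, "ax": 0, "ay": 0, "az": 0}, {"claw": 1, "tx": 0, "ty": 0, "tz": 0, "ax": 0, "ay": 0, "az": 0}, {"claw": 1, "tx": 0, "ty": 0, "tz": 0, "ax": 0, "ay": 0, "az": 0}, {"claw": 1, "tx": 0, "ty": 0, "tz": 0, "ax": 0, "ay": 0, "az": 0}, {"claw": 1, "tx": 0, "ty": 0, "tz": 0, "ax": 0, "ay": 0, "az": 0}]}}

```text
clock: 24.07
tcp_pos: [0.5685, -0.3192, 0.3998]
orientation: [3.142, 0.001, 0.0]
contact_force: [0.2, 0.2, -1.5]
grip_width: 0.0253
gripper_force: 79.2
```

```bash
python3 - <<'E'
from h import *
o=r.get_obs(); print(o['clock'],o['tcp_pos'],o['contact_force'],o['orientation'])
for n in('wrist','scene'):
    im,c=snap(n,f'pics/{n}8.png')
    for t in('punch_tip','punch','stand','stud_large','stud_medium','stud_small'): find(t,n,c,1)
E
```

```text
24.0667 [ 0.5684935 -0.3191604  0.3998205] [ 0.2137185   0.15417672 -1.49204774] [3.14152847e+00 8.18809389e-04 1.77113266e-04]
punch_tip wrist tip_of 0.8 [ 0.5726 -0.3203  0.1308] px 325 196
punch wrist tip_of 0.59 [ 0.5678 -0.3209  0.1936] px 326 234
stand wrist tip_of 0.6 [ 0.5745 -0.3161 -0.0006] px 321 164
stud_large wrist tip_of 0.79 [ 0.4712 -0.0653  0.014 ] px 146 241
stud_medium wrist tip_of 0.8 [ 0.509  -0.014   0.0176] px 113 217
stud_small wrist tip_of 0.4 [ 0.523  -0.0748  0.0184] px 143 208
punch_tip scene tip_of 0.65 [ 0.5688 -0.3177  0.1314] px 172 215
punch scene tip_of 0.79 [ 0.5658 -0.3194  0.1919] px 164 191
stand scene tip_of 0.69 [ 0.5662 -0.3145  0.0039] px 187 256
stud_medium scene tip_of 0.54 [ 0.5055 -0.0125  0.0196] px 310 219
stud_small scene tip_of 0.42 [ 0.5266 -0.0689  0.0183] px 289 227
```

{"fn": "arm_command", "kwargs": {"plan": [{"claw": 1, "tx": 0, "ty": 0, "tz": 0.015, "ax": 0, "ay": 0, "az": 0}, {"claw": 1, "tx": 0, "ty": 0, "tz": 0.02, "ax": 0, "ay": 0, "az": 0}, {"claw": 1, "tx": 0, "ty": 0, "tz": 0.015, "ax": 0, "ay": 0, "az": 0}, {"claw": 1, "tx": 0, "ty": 0, "tz": 0.015, "ax": 0, "ay": 0, "az": 0}, {"claw": 1, "tx": 0, "ty": 0, "tz": 0.015, "ax": 0, "ay": 0, "az": 0}, {"claw": 1, "tx": 0, "ty": 0, "tz": 0.01, "ax": 0, "ay": 0, "az": 0}, {"claw": 1, "tx": 0, "ty": 0, "tz": 0.005, "ax": 0, "ay": 0, "az": 0}, {"claw": 1, "tx": 0, "ty": 0, "tz": 0.003, "ax": 0, "ay": 0, "az": 0}, {"claw": 1, "tx": 0, "ty": 0, "tz": 0, "ax": 0, "ay": 0, "az": 0}, {"claw": 1, "tx": 0, "ty": 0, "tz": 0, "ax": 0, "ay": 0, "az": 0}]}}

```text
clock: 25.6
tcp_pos: [0.5688, -0.3196, 0.3024]
orientation: [3.141, 0.0, 0.002]
contact_force: [0.4, 0.6, -1.9]
grip_width: 0.0252
gripper_force: 79.2
```

{"fn": "arm_command", "kwargs": {"plan": [{"claw": 1, "tx": 0, "ty": 0, "tz": 0.001, "ax": 0, "ay": 0, "az": 0}, {"claw": 1, "tx": 0, "ty": 0, "tz": 0.001, "ax": 0, "ay": 0, "az": 0}, {"claw": 1, "tx": 0, "ty": 0, "tz": 0.0007, "ax": 0, "ay": 0, "az": 0}, {"claw": 1, "tx": 0, "ty": 0, "tz": 0, "ax": 0, "ay": 0, "az": 0}, {"claw": 1, "tx": 0, "ty": 0, "tz": 0, "ax": 0, "ay": 0, "az": 0}, {"claw": 1, "tx": 0, "ty": 0, "tz": 0, "ax": 0, "ay": 0, "az": 0}, {"claw": 1, "tx": 0, "ty": 0, "tz": 0, "ax": 0, "ay": 0, "az": 0}, {"claw": 1, "tx": 0, "ty": 0, "tz": 0, "ax": 0, "ay": 0, "az": 0}, {"claw": 1, "tx": 0, "ty": 0, "tz": 0, "ax": 0, "ay": 0, "az": 0}, {"claw": 1, "tx": 0, "ty": 0, "tz": 0, "ax": 0, "ay": 0, "az": 0}]}}

```text
clock: 26.43
tcp_pos: [0.5685, -0.3195, 0.2991]
orientation: [3.142, 0.0, 0.0]
contact_force: [0.2, 0.4, -1.4]
grip_width: 0.0249
gripper_force: 79.2
```

{"fn": "arm_command", "kwargs": {"plan": [{"claw": 1, "tx": 0, "ty": 0, "tz": 0.0007, "ax": 0, "ay": 0, "az": 0}, {"claw": 1, "tx": 0, "ty": 0, "tz": 0.0005, "ax": 0, "ay": 0, "az": 0}, {"claw": 1, "tx": 0, "ty": 0, "tz": 0, "ax": 0, "ay": 0, "az": 0}, {"claw": 1, "tx": 0, "ty": 0, "tz": 0, "ax": 0, "ay": 0, "az": 0}, {"claw": 1, "tx": 0, "ty": 0, "tz": 0, "ax": 0, "ay": 0, "az": 0}, {"claw": 1, "tx": 0, "ty": 0, "tz": 0, "ax": 0, "ay": 0, "az": 0}, {"claw": 1, "tx": 0, "ty": 0, "tz": 0, "ax": 0, "ay": 0, "az": 0}, {"claw": 1, "tx": 0, "ty": 0, "tz": 0, "ax": 0, "ay": 0, "az": 0}, {"claw": 1, "tx": 0, "ty": 0, "tz": 0, "ax": 0, "ay": 0, "az": 0}, {"claw": 1, "tx": 0, "ty": 0, "tz": 0, "ax": 0, "ay": 0, "az": 0}]}}

```text
clock: 27.27
tcp_pos: [0.5685, -0.3194, 0.299]
orientation: [3.141, 0.0, 0.001]
contact_force: [-3.4, 2.4, 6.3]
grip_width: 0.0254
gripper_force: 80.6
```

Seated on the cheeks. Releasing and rising straight up.

{"fn": "arm_command", "kwargs": {"plan": [{"claw": 0, "tx": 0, "ty": 0, "tz": 0, "ax": 0, "ay": 0, "az": 0}, {"claw": 0, "tx": 0, "ty": 0, "tz": 0, "ax": 0, "ay": 0, "az": 0}, {"claw": 0, "tx": 0, "ty": 0, "tz": 0, "ax": 0, "ay": 0, "az": 0}, {"claw": 0, "tx": 0, "ty": 0, "tz": 0, "ax": 0, "ay": 0, "az": 0}, {"claw": 0, "tx": 0, "ty": 0, "tz": 0, "ax": 0, "ay": 0, "az": 0}, {"claw": 0, "tx": 0, "ty": 0, "tz": 0, "ax": 0, "ay": 0, "az": 0}, {"claw": 0, "tx": 0, "ty": 0, "tz": -0.02, "ax": 0, "ay": 0, "az": 0}, {"claw": 0, "tx": 0, "ty": 0, "tz": -0.03, "ax": 0, "ay": 0, "az": 0}, {"claw": 0, "tx": 0, "ty": 0, "tz": -0.035, "ax": 0, "ay": 0, "az": 0}, {"claw": 0, "tx": 0, "ty": 0, "tz": -0.035, "ax": 0, "ay": 0, "az": 0}]}}

```text
clock: 28.1
tcp_pos: [0.5682, -0.3193, 0.4186]
orientation: [-3.141, -0.001, 0.002]
contact_force: [0.5, -0.8, -1.0]
grip_width: 0.0853
gripper_force: 0.0
```

{"fn": "arm_command", "kwargs": {"plan": [{"claw": 0, "tx": -0.025, "ty": 0, "tz": 0, "ax": 0, "ay": 0, "az": 0}, {"claw": 0, "tx": -0.03, "ty": 0, "tz": 0, "ax": 0, "ay": 0, "az": 0}, {"claw": 0, "tx": -0.025, "ty": 0, "tz": 0, "ax": 0, "ay": 0, "az": 0}, {"claw": 0, "tx": 0, "ty": 0, "tz": 0, "ax": 0, "ay": 0, "az": 0}, {"claw": 0, "tx": 0, "ty": 0, "tz": 0, "ax": 0, "ay": 0, "az": 0}, {"claw": 0, "tx": 0, "ty": 0, "tz": 0, "ax": 0, "ay": 0, "az": 0}, {"claw": 0, "tx": 0, "ty": 0, "tz": 0, "ax": 0, "ay": 0, "az": 0}, {"claw": 0, "tx": 0, "ty": 0, "tz": 0, "ax": 0, "ay": 0, "az": 0}, {"claw": 0, "tx": 0, "ty": 0, "tz": 0, "ax": 0, "ay": 0, "az": 0}, {"claw": 0, "tx": 0, "ty": 0, "tz": 0, "ax": 0, "ay": 0, "az": 0}]}}

```text
clock: 28.93
tcp_pos: [0.489, -0.3193, 0.4176]
orientation: [-3.141, -0.001, 0.0]
contact_force: [-0.2, 0.4, 0.4]
grip_width: 0.0855
gripper_force: 0.0
```

```bash
python3 - <<'E'
from h import *
for n in('wrist','scene'):
    im,c=snap(n,f'pics/{n}9.png')
    for t in('punch','stand','lid','stud_large','stud_medium','stud_small','jar','phone','scissors'): find(t,n,c,1)
cv2.imwrite('pics/v9.png',np.hstack([cv2.resize(cv2.imread('pics/wrist9.png')[30:190,250:410],(400,400)),cv2.resize(cv2.imread('pics/scene9.png')[160:300,120:260],(400,400))]))
E
```

```text
punch wrist tip_of 0.87 [ 0.5663 -0.3214  0.0914] px 326 104
lid wrist tip_of 0.63 [ 0.5002  0.1258 -0.0037] px 62 167
stud_large wrist tip_of 0.93 [ 0.4688 -0.0674  0.0138] px 144 186
stud_medium wrist tip_of 0.5 [ 0.5101 -0.0134  0.0133] px 112 159
stud_small wrist tip_of 0.42 [ 0.5256 -0.0748  0.0165] px 143 146
jar wrist tip_of 0.89 [ 0.5202  0.3064 -0.0042] px 10 163
scissors wrist tip_of 0.79 [ 3.122e-01 -2.620e-01 -3.000e-04] px 285 284
punch scene tip_of 0.92 [ 0.5676 -0.3183  0.0921] px 176 228
stand scene tip_of 0.84 [ 0.5637 -0.3137  0.002 ] px 188 255
lid scene tip_of 0.96 [0.4935 0.1294 0.0012] px 361 215
stud_large scene tip_of 0.56 [ 0.469  -0.0675  0.0183] px 287 213
stud_medium scene tip_of 0.62 [ 0.5059 -0.0121  0.0183] px 310 219
stud_small scene tip_of 0.51 [ 0.5202 -0.0695  0.0201] px 288 225
jar scene tip_of 0.75 [0.5218 0.31   0.0028] px 429 213
phone scene tip_of 0.72 [ 0.7781 -0.0258  0.0042] px 325 311
scissors scene tip_of 0.93 [ 0.31   -0.255  -0.0007] px 217 192
```

View pics/v9.png

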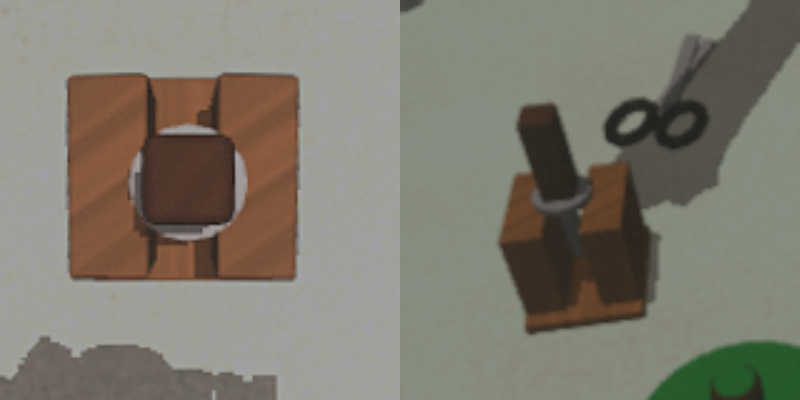

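The punch hangs upright in the slot by its collar (handle at (188,180) in the left crop), the studs are down, and the jar, phone and scissors haven't moved. Handing in.

```bash
python3 -c "
from bench import r
print(r.hand_in())"
```

```text
the job is handed in; nothing more can be done
None
```

The job is handed in, verdict not shown: lid flat on the bench, studs pressed home in order (large, medium, small), punch back upright in its stand, and jar, phone and scissors where they were.

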